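Ease the spring clip off the tape-roll spindle

TASK

The roll of packing tape on the bench is held on its spindle by a flat steel spring clip. Pick up the forked white plastic wedge, lay it flat on the plywood disc and slide it under the clip from the clip's closed side, one tine on each side of the spindle, until the clip has sprung up off the thick rod and lies loose on the thick part of the wedge, round the thin guide pin. Do not touch the clip with the fingers; leave the wedge there and let go.

Things in the scene. Friction and masses are not known exactly. Their poses are not given: they have to be found in the camera images.
- wedge: Forked white nylon wedge, 202 mm long, 160 g (not the plain solid wedge nearby). Origin: underside, below the middle of its grip; +x along the tines, z up. Grip block: x -30 to 30, 24 mm wide in y, 44 high; pinch across y from above. Crosspiece x 30 to 44. Two tines 12 mm wide at y +-22 to +-34, 30 high to x 88, then sloping down to 3 mm thick tips at x 172. Tines slide easily.
- tips (a point): Point midway between the two tine tips of the forked wedge, on its underside: x 172 of the wedge. The slot between the tines is 44 mm wide and ends at x 44 of the wedge.
- spindle: Fixed tape roll on its spindle. Origin: centre of its underside on the bench; z up along the spindle; +x is the way to slide the wedge in. Plywood disc, diameter 200 mm, top face at z 68 mm, on the 170 mm roll. On it a boss, diameter 30, to z 80; the rod, diameter 20, to z 90, with a groove just above the boss (upper edge bevelled); cone to z 94; thin guide pin, diameter 13, to z 133.
- clip: Flat steel E-clip, open ring 80 mm outside, 5 thick, 110 g. Origin: centre of underside, z up; closed back at -x, opening at +x. Starts in the groove on the boss, 12 mm clear of the disc: the tines go in that gap. Axes start parallel to the spindle's. Its sprung jaws spread as it is raised; pushing takes up to 20 N. With the spindle at x 67 of the wedge it lies free on the tines.
Not all that is in view belongs to the job. Of the things that look like the spindle, the smallest one is meant. What is shaped like the wedge but black is not meant.

How it is judged:
At the end, for the whole second after the job is handed in: The clip rests on the wedge with its underside above the thick rod and its cone (26 mm or more above the disc), tilted at most 23 degrees, within 30 mm of the spindle axis; the wedge lies flat on the disc (within 5 degrees and 4 mm), the middle of its grip within 100 mm of that axis; both at rest (z of clip in the frame of spindle above 0.094 m and horizontal distance between clip and spindle below 0.03 m and angle between clip's own z axis and vertical below 0.4 rad and contact force between clip and wedge above 0.2 N and z of wedge in the frame of spindle between 0.064 and 0.074 m and angle between wedge's own z axis and vertical below 0.1 rad and horizontal distance between wedge and spindle below 0.1 m and linear speed of each of clip, wedge below 0.02 m/s); the robot touches nothing.
It fails at once if the fingers or the arm press on the clip (contact force between clip and the fingers above 1 N or contact force between clip and the arm above 1 N).
It also fails if it takes over 38 s, if anything falls off the work surface, if the arm or the gripper's body presses on something with over 40 N, if the wrist force passes 120 N, or if a joint passes its speed limit or range.

ROBOT

A 6-joint arm with a two-finger parallel gripper is mounted at the origin on the work surface. World frame = base frame: x ahead of the robot, y to its left, z up, the work surface at z = 0. Lengths are in m, angles in rad, forces in N, time in s.
With the tool pointing down it reaches from about 0.25 to 0.775 m from the base axis. Payload 8.9 kg.
Tool frame: the origin (TCP) lies midway between the tips of the shut fingers; the grasp point (between the pads) lies 19 mm behind it; z points along the fingers, y is the line along which they close (so a half turn about z gives the same grasp; the last joint's range is limited). The gripper opens to 85 mm and grips with 20 to 120 N. Pads are 22 mm wide; open, the fingers measure 114 mm over their backs; the gripper's body (76 mm by 85 mm) begins 54 mm behind the grasp point. The pads swing forward as they close: fully open they stand 13 mm farther back than shut.
Start: joints at [1.059, 0.291, -0.153, 1.127, 0, 1.431], TCP at [0.191, 0.489, 0.231] pointing down, gripper open.
Joint ranges: [-2.52, 2.52], [-0.91, 1.74], [-1.3, 1.37], [-1.96, 2.02], [-1.52, 1.47], [-3.14, 3.14]. Speed limits (rad/s): [2.22, 2.22, 2.79, 3.14, 3.14, 3.14].

INTERFACE

Orientations are given as a rotation vector (axis times angle).
In Python, from station import sense, capture, sign_off, recognise, regions_of, tip_of gives the robot as it stands.
- The arm moves only by the tool play_rows, never from a script. Its argument "increments" is a list of rows, each a list of 3 entries, a list of its own where there are three numbers: the shift along the tool's x, y, z normalised to -1 to 1, where 1 is 0.2 m, then the turn, a rotation vector about the tool's x, y, z normalised to -1 to 1, where 1 is pi rad, then the closure, from 0 (fully open) to 1 (shut). A call has exactly 8 rows; each row shifts and turns the commanded pose from where the row before left it, along the tool's axes as they then stand; what a row does not reach is not made up. A row lasts 1/10 s, in which the tool goes at most 50 mm and 8.59 degrees, less where a joint would pass 70% of its speed; a pose out of reach is approached as far as the arm can. A call with a number of a shift or a turn outside -1 to 1 is refused whole. A call with a gripper value outside its range is refused whole. The fingers move at their own pace and stop on an object; "grip_force" is the grip in N (left out, the last holds). Time passes only in rows, so rows that do not move let the fingers close, or fill a call up. It gives the time, the measured TCP pose, the force, the opening and the grip force at its end, in the units of the state.
- sense(): the state, without advancing time (a new reading comes with each control period).
- capture(name): name is "scene" or "top" or "wrist"; returns a dict with "pixels" (420x560x3 uint8, red, green, blue), "intrinsics" (3x3 intrinsics, pixels), "k1" (the pictures are not rectified: a ray, as slopes to the right and down, at radius r is drawn at 1 + k1 r^2 times it, then the intrinsics apply), "view" (4x4, takes a point from world to camera coordinates). Camera axes: x right, y down, z forward; pixel columns grow to the right and rows downward; lengths in m; the calibration is good to about 2 mm. A picture is of the moment at which its call begins. There is no depth.
- sign_off(): hands the job in; it is judged then, once.
Trained networks look in the newest picture that a camera, given by its name, has taken for a name from the list of things; names that differ only in an ending like _2 or _b are one class to them, and where a whole thing is asked for, a point or a joint stands for the part that bears it (a point fixed in the world has none). Each returns a list of dicts, best first, with "score" (0 to 1); they miss things now and then, are a little off and sometimes report something else, mostly with a low value. They report only what shows in the picture. A call takes as long as a camera call. They do not tell look-alikes from the thing itself.
- recognise(query, camera): "at" ([x, y, z] in m, in world coordinates, good to about 4 mm: the middle of the surface that is visible of it).
- regions_of(query, camera): "mask" (420x560 bool, what is visible of it).
- tip_of(query, camera): "at" ([x, y, z] in m, in world coordinates, good to about 4 mm: a listed point, or the origin of a listed thing).
The state is a dict: "t": time; "joints": joint angles; "joint_velocities": joint speeds; "effort": joint torques, N m; "eef_pos": TCP position; "tool_rot": TCP orientation; "contact_force": force on the tool from outside, world axes, zero at the start; "wrist_torque": the same for the moment, N m; "grip_width": finger opening in m; "finger_force": force on a finger pad.
Only numpy, scipy, OpenCV 4.12 (cv2) and the standard library are available. Lean on these libraries where they do the work, as an engineer would, in place of code of your own. Each camera call takes 0.05 s, during which the arm holds its last target. There are 200 camera calls.

## Working session

There is one attempt and no reset: what is moved stays moved. The work goes in short steps, Python scripts to look and compute and a tool call to move; the robot and the scene stay as the last step left them, time stands still between calls to the robot, and variables do not carry over. Pictures are saved under pics/ and viewed, at most 10 in all, crops included, and the job is handed in when it is done.

Besides the shell and the picture viewer there is one more tool, called after ">>>" as name(argument=value, ...) on one line, values as JSON. play_rows: Moves the arm, as the interface text tells. Scaled input: -1 to 1 covers 0.2 m each way for a shift and pi rad each way for a turn. Its arguments: {"type":"object","properties":{"increments":{"type":"array","items":{"type":"array"}},"grip_force":{"type":"number"}},"required":["increments"]}

```bash
mkdir -p pics; ls; cat > h.py <<'E'
import numpy as np, cv2
from station import *
def proj(c,P):
    P=np.atleast_2d(P);Q=(c["view"]@np.c_[P,np.ones(len(P))].T).T
    s=Q[:,:2]/Q[:,2:3];r2=(s**2).sum(1,keepdims=True);s=s*(1+c["k1"]*r2)
    K=c["intrinsics"];return np.c_[s[:,0]*K[0,0]+K[0,2],s[:,1]*K[1,1]+K[1,2]]
def back(c,uv,z):
    uv=np.atleast_2d(np.asarray(uv,float));K=np.asarray(c["intrinsics"])
    d=(uv-K[:2,2])/[K[0,0],K[1,1]];s=d.copy()
    for _ in range(30): s=d/(1+c["k1"]*(s**2).sum(1,keepdims=True))
    V=np.asarray(c["view"]);R=V[:3,:3];o=-R.T@V[:3,3];D=np.c_[s,np.ones(len(s))]@R
    return o+D*((z-o[2])/D[:,2])[:,None]
def save(c,n): cv2.imwrite("pics/"+n,c["pixels"][:,:,::-1])
E
python3 - <<'E'
from h import *
np.set_printoptions(precision=4,suppress=True)
for n in("top","scene"):
    c=capture(n);save(c,n+"0.png")
    for q in("wedge","tips","spindle","clip"):
        for f in(recognise,tip_of):
            try:
                for d in f(q,n): print(n,q,f.__name__,d["score"],np.array(d["at"]),proj(c,d["at"])[0].round())
            except Exception as e: print(n,q,f.__name__,e)
s=sense();print(s["t"],s["eef_pos"],s["tool_rot"],s["contact_force"])
E
```

```text
pics
top wedge call 0.77 [ 0.4504 -0.2638  0.029 ] [415. 195.]
top wedge call 0.6 [ 0.2388 -0.2802  0.0277] [426. 271.]
top wedge call 0.9 [ 0.1807 -0.279  -0.0004] [423. 292.]
top tips call 0.86 [ 0.4545 -0.2644  0.0327] [416. 194.]
top tips call 0.8 [ 0.2409 -0.2777  0.0265] [425. 270.]
top tips call 0.94 [ 0.4304 -0.1483  0.004 ] [373. 205.]
top tips call 0.9 [ 0.3445 -0.3147  0.0004] [432. 233.]
top spindle call 0.96 [0.3272 0.0981 0.0845] [289. 242.]
top spindle call 0.84 [0.5501 0.6362 0.0896] [ 84. 164.]
top spindle call 0.75 [0.6006 0.1444 0.0707] [269. 142.]
top spindle call 0.68 [0.5572 0.6427 0.0017] [ 96. 168.]
top spindle call 0.56 [ 0.3264  0.0942 -0.0004] [289. 244.]
top clip call 0.76 [0.6048 0.14   0.0865] [270. 139.]
top clip call 0.8 [0.6044 0.1443 0.0807] [269. 140.]
scene wedge call 0.9 [ 0.2445 -0.2798  0.0237] [155. 161.]
scene wedge call 0.56 [ 0.4599 -0.2618  0.0239] [138. 219.]
scene wedge call 0.98 [ 0.178  -0.2757  0.0005] [165. 150.]
scene wedge call 0.61 [ 0.4599 -0.3206  0.0039] [122. 220.]
scene tips call 0.83 [ 0.2451 -0.2839  0.0208] [154. 161.]
scene tips call 0.6 [ 0.4597 -0.2621  0.0215] [138. 219.]
scene tips call 0.69 [ 0.3446 -0.3202 -0.0054] [136. 190.]
scene tips call 0.65 [ 0.4268 -0.1519 -0.0003] [179. 218.]
scene spindle call 0.97 [0.3473 0.0939 0.0864] [264. 190.]
scene spindle call 0.84 [0.5701 0.6382 0.0863] [468. 291.]
scene spindle call 0.82 [0.6175 0.145  0.07  ] [266. 285.]
scene spindle call 0.94 [0.5536 0.6458 0.0014] [457. 296.]
scene spindle call 0.93 [ 0.6068  0.1406 -0.0008] [266. 290.]
scene spindle call 0.66 [ 0.3284  0.0917 -0.0039] [265. 201.]
scene clip call 0.97 [0.6075 0.1426 0.0855] [266. 278.]
0.9 [0.1912 0.489  0.2313] [0.5822 3.0872 0.0001] [-0.589  -1.0476  0.1698]
```

View pics/top0.png

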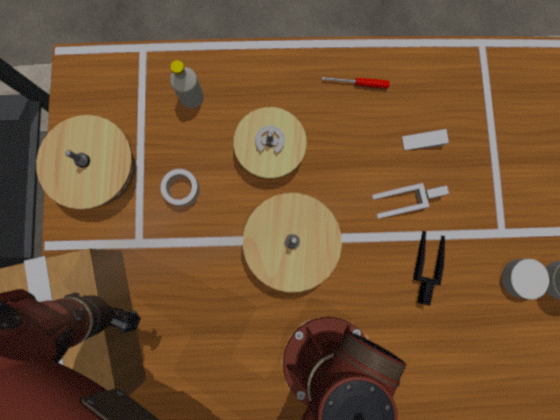

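View pics/scene0.png

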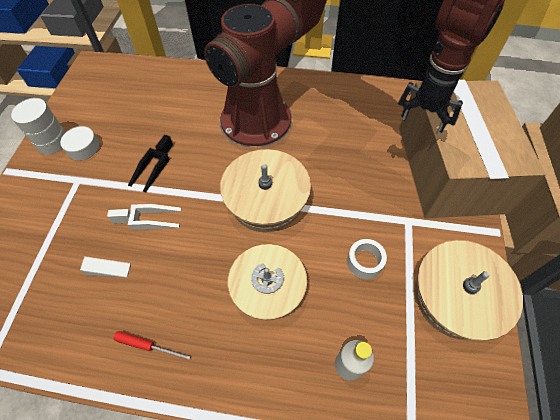

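White fork: grip at top px (438,192), tips (375,190)/(380,215). The look-alikes are the black fork (430,270) and the solid white block (425,140). Discs are at (270,142) (smallest, carries the clip), (292,242) and (84,164). I choose the white fork and the disc at (270,142). Next is a close crop check and pose fits.

```bash
cat >> h.py <<'E'
def wedge_polys():
    def box(x0,x1,y0,y1,z): return [(x,y,h) for x in(x0,x1) for y in(y0,y1) for h in(0,z)]
    P=[box(-30,30,-12,12,44),box(30,44,-34,34,30)]
    for s in(-1,1):
        a,b=sorted((s*22,s*34)); P.append(box(44,88,a,b,30))
        P.append([(88,y,h) for y in(a,b) for h in(0,30)]+[(172,y,h) for y in(a,b) for h in(0,3)])
    return [np.array(p)/1000 for p in P]
def render(c,x,y,yaw,z=0,S=4):
    m=np.zeros((420*S,560*S),np.uint8);C,Sn=np.cos(yaw),np.sin(yaw)
    for p in wedge_polys():
        q=p@np.array([[C,Sn,0],[-Sn,C,0],[0,0,1]])+[x,y,z]
        uv=(proj(c,q)+.5)*S
        cv2.fillConvexPoly(m,cv2.convexHull(uv.astype(np.int32)),255)
    return cv2.resize(m,(560,420),interpolation=cv2.INTER_AREA)/255.
E
python3 - <<'E'
from h import *
from scipy.optimize import minimize
np.set_printoptions(precision=4,suppress=True)
views=[];sp=[]
for n in("top","scene"):
    c=capture(n)
    ms=[d for d in regions_of("wedge",n)]
    best=max(ms,key=lambda d:c["pixels"][d["mask"]].mean())
    for d in ms: print(n,d["score"],d["mask"].sum(),c["pixels"][d["mask"]].mean(),np.argwhere(d["mask"]).mean(0)[::-1])
    views.append((c,best["mask"].astype(float)))
    # clip/disc crop
    u,v=(270,141) if n=="top" else (267,278)
    cr=cv2.resize(c["pixels"][v-45:v+45,u-50:u+50],None,fx=4,fy=4,interpolation=3);
    u,v=(412,195) if n=="top" else (145,215)
    cr2=cv2.resize(c["pixels"][v-45:v+45,u-50:u+50],None,fx=4,fy=4,interpolation=3)
    sp.append(np.hstack([cr,cr2])[:300] if 0 else np.hstack([cr,cr2]))
    K=c["intrinsics"];print(K[0,0],c["k1"])
cv2.imwrite("pics/crop.png",cv2.resize(np.vstack(sp),(666,600),interpolation=cv2.INTER_AREA)[:,:,::-1])
def cost(p,vs):
    return sum(np.abs(cv2.GaussianBlur(render(c,*p),(0,0),1)-cv2.GaussianBlur(m,(0,0),1)).sum()/m.sum() for c,m in vs)
for vs in([views[0]],[views[1]],views):
    r=min((minimize(cost,[.46,-.315,a],args=(vs,),method="Nelder-Mead",options=dict(initial_simplex=[[.46,-.315,a],[.475,-.315,a],[.46,-.3,a],[.46,-.315,a+.2]])) for a in(1.4,1.7)),key=lambda r:r.fun)
    print(r.x,r.fun)
E
```

```text
top 0.98 900 141.77962962962962 [411.1144 198.2278]
top 0.77 1037 24.16618450658952 [429.0636 269.1427]
393.32867615223364 -0.04598807249008714
scene 0.82 921 26.278682591386175 [152.2693 162.0087]
scene 0.79 1164 179.15750286368842 [141.7483 216.3316]
379.7706371417711 -0.05438994783423256
[ 0.4568 -0.323   1.7518] 0.13862287387924802
[ 0.456  -0.3207  1.7556] 0.08962119632827925
[ 0.4566 -0.3215  1.7588] 0.24363617276646138
```

View pics/crop.png

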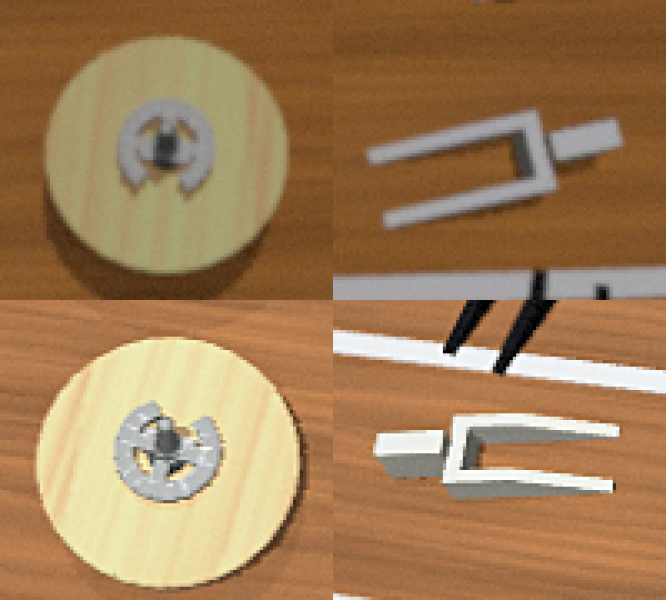

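The crops confirm the choice: the small disc carries the clip, and its opening faces image-down in the top view. That is world −x, so the wedge goes in from the far side toward the robot. The white fork's tines point left (+y). Next I check the wrist camera mount and plan a look on the way.

```bash
cat >> h.py <<'E'
from scipy.spatial.transform import Rotation as Rot
import json
def pose():
    s=sense();return np.array(s["eef_pos"]),Rot.from_rotvec(s["tool_rot"])
def rows(p0,R0,p1,R1,n,g,pad=True):
    w=(R0.inv()*R1).as_rotvec();dp=(np.array(p1)-p0)/n;out=[];R=R0
    assert np.linalg.norm(dp)<=.05,dp
    assert np.linalg.norm(w)/n<=.15,np.linalg.norm(w)
    for k in range(n):
        out.append([list((R.inv().apply(dp)/.2).round(3)),list((w/n/np.pi).round(4)),g]);R=R*Rot.from_rotvec(w/n)
    return out
def show(rs):
    while len(rs)%8: rs.append([[0,0,0],[0,0,0],rs[-1][2]])
    for i in range(0,len(rs),8): print(str([[list(map(float,r[0])),list(map(float,r[1])),r[2]] for r in rs[i:i+8]]).replace(" ",""))
def toolR(yaw,th):
    """tool x along wedge x (yaw), tips leaning th towards wedge -x"""
    wx=np.array([np.cos(yaw),np.sin(yaw),0]);z=-np.sin(th)*wx-np.cos(th)*np.array([0,0,1])
    x=np.cos(th)*wx-np.sin(th)*np.array([0,0,1]);return Rot.from_matrix(np.c_[x,np.cross(z,x),z])
def log():
    s=sense();open("log.jsonl","a").write(json.dumps({k:np.array(s[k]).tolist() for k in("joints","eef_pos","tool_rot")})+"\n");return s
E
python3 - <<'E'
from h import *
np.set_printoptions(precision=4,suppress=True)
log();c=capture("wrist");p,R=pose();V=np.asarray(c["view"]);o=-V[:3,:3].T@V[:3,3]
print("cam in tool",R.inv().apply(o-p),"\n",(V[:3,:3]@R.as_matrix()),"f",c["intrinsics"][0,0])
# go: camera roughly over the spindle
R1=toolR(1.757,0)
print(R1.as_rotvec())
show(rows(p,R,[.45,.1,.33],toolR(2.1,0),12,0))
E
```

```text
cam in tool [ 0.0811 -0.0002 -0.1426] 
 [[ 0.0009  1.     -0.001 ]
 [-0.9478  0.0006 -0.3188]
 [-0.3188  0.0013  0.9478]] f 325.26340717820113
[2.0053 2.4183 0.    ]
[[[-0.159,-0.112,-0.041],[0.0,-0.0,0.0177],0],[[-0.165,-0.103,-0.041],[0.0,-0.0,0.0177],0],[[-0.171,-0.093,-0.041],[0.0,-0.0,0.0177],0],[[-0.176,-0.084,-0.041],[0.0,-0.0,0.0177],0],[[-0.18,-0.074,-0.041],[0.0,-0.0,0.0177],0],[[-0.184,-0.063,-0.041],[0.0,-0.0,0.0177],0],[[-0.187,-0.053,-0.041],[0.0,-0.0,0.0177],0],[[-0.19,-0.043,-0.041],[0.0,-0.0,0.0177],0]]
[[[-0.192,-0.032,-0.041],[0.0,-0.0,0.0177],0],[[-0.193,-0.021,-0.041],[0.0,-0.0,0.0177],0],[[-0.194,-0.01,-0.041],[0.0,-0.0,0.0177],0],[[-0.195,0.0,-0.041],[0.0,-0.0,0.0177],0],[[0.0,0.0,0.0],[0.0,0.0,0.0],0],[[0.0,0.0,0.0],[0.0,0.0,0.0],0],[[0.0,0.0,0.0],[0.0,0.0,0.0],0],[[0.0,0.0,0.0],[0.0,0.0,0.0],0]]
```

```bash
python3 - <<'E'
from h import *
p,R=pose()
show(rows(p,R,[.575,.185,.28],toolR(2.1,0),14,0))
E
```

```text
[[[-0.167,-0.051,-0.017],[0.0,-0.0,0.0152],0],[[-0.169,-0.043,-0.017],[0.0,-0.0,0.0152],0],[[-0.171,-0.035,-0.017],[0.0,-0.0,0.0152],0],[[-0.173,-0.027,-0.017],[0.0,-0.0,0.0152],0],[[-0.174,-0.018,-0.017],[0.0,-0.0,0.0152],0],[[-0.175,-0.01,-0.017],[0.0,-0.0,0.0152],0],[[-0.175,-0.002,-0.017],[0.0,-0.0,0.0152],0],[[-0.175,0.007,-0.017],[0.0,-0.0,0.0152],0]]
[[[-0.174,0.015,-0.017],[0.0,-0.0,0.0152],0],[[-0.173,0.023,-0.017],[0.0,-0.0,0.0152],0],[[-0.172,0.031,-0.017],[0.0,-0.0,0.0152],0],[[-0.17,0.04,-0.017],[0.0,-0.0,0.0152],0],[[-0.168,0.048,-0.017],[0.0,-0.0,0.0152],0],[[-0.166,0.056,-0.017],[0.0,-0.0,0.0152],0],[[0.0,0.0,0.0],[0.0,0.0,0.0],0],[[0.0,0.0,0.0],[0.0,0.0,0.0],0]]
```

>>> play_rows(increments=[[[-0.167, -0.051, -0.017], [0, 0, 0.0152], 0], [[-0.169, -0.043, -0.017], [0, 0, 0.0152], 0], [[-0.171, -0.035, -0.017], [0, 0, 0.0152], 0], [[-0.173, -0.027, -0.017], [0, 0, 0.0152], 0], [[-0.174, -0.018, -0.017], [0, 0, 0.0152], 0], [[-0.175, -0.01, -0.017], [0, 0, 0.0152], 0], [[-0.175, -0.002, -0.017], [0, 0, 0.0152], 0], [[-0.175, 0.007, -0.017], [0, 0, 0.0152], 0]])

```text
t: 1.95
eef_pos: [0.4117, 0.3143, 0.2588]
tool_rot: [1.161, 2.919, 0.0]
contact_force: [-0.7, 0.3, -0.1]
grip_width: 0.0853
finger_force: 0.0
```

>>> play_rows(increments=[[[-0.174, 0.015, -0.017], [0, 0, 0.0152], 0], [[-0.173, 0.023, -0.017], [0, 0, 0.0152], 0], [[-0.172, 0.031, -0.017], [0, 0, 0.0152], 0], [[-0.17, 0.04, -0.017], [0, 0, 0.0152], 0], [[-0.168, 0.048, -0.017], [0, 0, 0.0152], 0], [[-0.166, 0.056, -0.017], [0, 0, 0.0152], 0], [[0, 0, 0], [0, 0, 0], 0], [[0, 0, 0], [0, 0, 0], 0]])

```text
t: 2.75
eef_pos: [0.5754, 0.1848, 0.2784]
tool_rot: [-1.564, -2.724, 0.0]
contact_force: [-1.2, -0.0, -0.3]
grip_width: 0.0855
finger_force: 0.0
```

```bash
python3 - <<'E'
from h import *
np.set_printoptions(precision=4,suppress=True)
s=log();print(s["t"],s["eef_pos"],s["tool_rot"],s["joints"])
c=capture("wrist")
for q in("spindle","clip"):
    for f,nm in((recognise,"rec"),(tip_of,"tip")):
        for d in f(q,"wrist"): print(q,nm,d["score"],np.array(d["at"]))
np.savez("w1.npz",**{k:c[k] for k in c})
# rectified plan view at z=.085 (clip top), 0.25 mm... 0.4mm/px, up=+x, left=+y
g=np.arange(-60,60.1,.25)/1000
X,Y=np.meshgrid(.607-g,.143-g,indexing="ij")
uv=proj(c,np.c_[X.ravel(),Y.ravel(),np.full(X.size,.085)]).astype(np.float32)
im=cv2.remap(c["pixels"],uv[:,0].reshape(X.shape),uv[:,1].reshape(X.shape),cv2.INTER_CUBIC)
cv2.imwrite("pics/plan.png",im[:,:,::-1])
E
```

```text
2.75 [0.5754 0.1848 0.2784] [-1.5637 -2.724   0.0005] [0.1898 0.4292 0.1736 1.3159 0.0002 1.2321]
spindle rec 0.65 [0.5951 0.1532 0.0658]
spindle rec 0.65 [0.3694 0.1265 0.0897]
spindle tip 0.9 [0.3298 0.0946 0.002 ]
spindle tip 0.85 [ 0.6069  0.1427 -0.003 ]
clip rec 0.69 [0.6067 0.1419 0.0835]
clip tip 0.7 [0.6049 0.1388 0.0769]
```

View pics/plan.png

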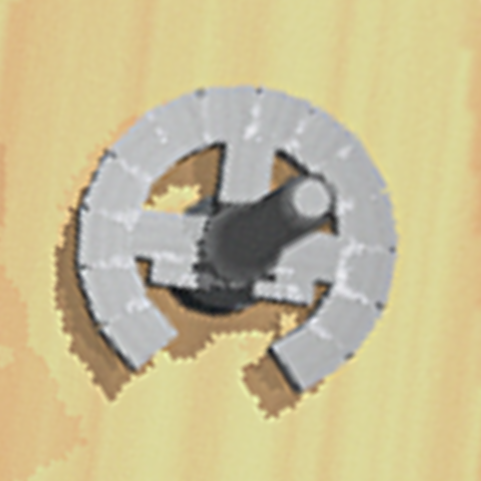

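The plan view (0.25 mm/px) shows the clip ring centred at px (238,244). The centre of the opening is at (221,362), so the slide direction has yaw ≈ 3.01 rad and the spindle is at (0.606, 0.1435). The grip has to start beyond the tool-down reach, so I'll grasp with the fingers leaning outward.

```bash
cat >> h.py <<'E'
SP=np.array([.606,.1435,0]);YAW=3.008
def tcp_for(wo,yaw,th,xg=.010,zg=.028,back=0):
    R=toolR(yaw,th);return np.array(wo)+[xg*np.cos(yaw),xg*np.sin(yaw),zg]+(.019-back)*R.as_matrix()[:,2],R
E
python3 - <<'E'
from h import *
p,R=pose()
p1,R1=tcp_for([.4566,-.3215,0],1.757,.436,back=.12)
print(p1);show(rows(p,R,p1,R1,15,0))
E
```

```text
[ 0.44685219 -0.26975615  0.11955127]
[[[-0.11,-0.114,0.053],[0.0016,-0.0092,0.0072],0],[[-0.11,-0.111,0.057],[0.0016,-0.0092,0.0072],0],[[-0.111,-0.108,0.061],[0.0016,-0.0092,0.0072],0],[[-0.112,-0.105,0.064],[0.0016,-0.0092,0.0072],0],[[-0.112,-0.102,0.068],[0.0016,-0.0092,0.0072],0],[[-0.113,-0.099,0.072],[0.0016,-0.0092,0.0072],0],[[-0.113,-0.097,0.076],[0.0016,-0.0092,0.0072],0],[[-0.113,-0.094,0.079],[0.0016,-0.0092,0.0072],0]]
[[[-0.112,-0.091,0.083],[0.0016,-0.0092,0.0072],0],[[-0.112,-0.088,0.087],[0.0016,-0.0092,0.0072],0],[[-0.111,-0.085,0.09],[0.0016,-0.0092,0.0072],0],[[-0.111,-0.082,0.094],[0.0016,-0.0092,0.0072],0],[[-0.11,-0.079,0.098],[0.0016,-0.0092,0.0072],0],[[-0.108,-0.076,0.101],[0.0016,-0.0092,0.0072],0],[[-0.107,-0.073,0.105],[0.0016,-0.0092,0.0072],0],[[0.0,0.0,0.0],[0.0,0.0,0.0],0]]
```

>>> play_rows(increments=[[[-0.11, -0.114, 0.053], [0.0016, -0.0092, 0.0072], 0], [[-0.11, -0.111, 0.057], [0.0016, -0.0092, 0.0072], 0], [[-0.111, -0.108, 0.061], [0.0016, -0.0092, 0.0072], 0], [[-0.112, -0.105, 0.064], [0.0016, -0.0092, 0.0072], 0], [[-0.112, -0.102, 0.068], [0.0016, -0.0092, 0.0072], 0], [[-0.113, -0.099, 0.072], [0.0016, -0.0092, 0.0072], 0], [[-0.113, -0.097, 0.076], [0.0016, -0.0092, 0.0072], 0], [[-0.113, -0.094, 0.079], [0.0016, -0.0092, 0.0072], 0]])

```text
t: 3.8
eef_pos: [0.5061, -0.0584, 0.1939]
tool_rot: [1.694, 2.417, -0.223]
contact_force: [0.8, -0.3, -0.3]
grip_width: 0.0856
finger_force: 0.0
```

```bash
python3 -c "
from h import *
log()"
```

>>> play_rows(increments=[[[-0.112, -0.091, 0.083], [0.0016, -0.0092, 0.0072], 0], [[-0.112, -0.088, 0.087], [0.0016, -0.0092, 0.0072], 0], [[-0.111, -0.085, 0.09], [0.0016, -0.0092, 0.0072], 0], [[-0.111, -0.082, 0.094], [0.0016, -0.0092, 0.0072], 0], [[-0.11, -0.079, 0.098], [0.0016, -0.0092, 0.0072], 0], [[-0.108, -0.076, 0.101], [0.0016, -0.0092, 0.0072], 0], [[-0.107, -0.073, 0.105], [0.0016, -0.0092, 0.0072], 0], [[0, 0, 0], [0, 0, 0], 0]])

```text
t: 4.6
eef_pos: [0.4447, -0.2718, 0.1184]
tool_rot: [1.777, 2.136, -0.397]
contact_force: [0.2, -0.0, 0.3]
grip_width: 0.0854
finger_force: 0.0
```

```bash
python3 - <<'E'
from h import *
from scipy.optimize import least_squares
np.set_printoptions(precision=4,suppress=True)
s=log();print(s["t"],s["eef_pos"],s["tool_rot"],s["joints"])
L=[json.loads(l) for l in open("log.jsonl")]
# chain: Rz(j1) (a,0,d) Ry(j2) (0,0,l2) Ry(-j3) (l3x,0,l3z) Ry(j4) (l4,0,0)  Rz(s5 j5) (Lt,0,0) Rx(s6 j6+c)
def fk(q,P,s5):
    a,d,l2,lx,lz,l4,Lt=P
    R=Rot.from_euler("z",q[0]);p=R.apply([a,0,d]);R=R*Rot.from_euler("y",q[1]);p=p+R.apply([0,0,l2])
    R=R*Rot.from_euler("y",-q[2]);p=p+R.apply([lx,0,lz]);R=R*Rot.from_euler("y",q[3]);p=p+R.apply([l4,0,0])
    R=R*Rot.from_euler("z",s5*q[4]);return p+R.apply([Lt,0,0]),R
for s5 in(1,-1):
    def res(P):
        e=[]
        for l in L:
            p,R=fk(l["joints"],P,s5);e+=list(p-l["eef_pos"])
        return np.r_[np.array(e),1e-3*(P-[0.03,.35,.35,.35,0,.05,.25])]
    r=least_squares(res,[.03,.35,.35,.35,0,.05,.25]);
    ze=[fk(l["joints"],r.x,s5)[1].apply([1,0,0])-Rot.from_rotvec(l["tool_rot"]).apply([0,0,1]) for l in L]
    print(s5,r.x,np.abs(r.fun[:-7]).max(),np.abs(ze).max())
c=capture("wrist");save(c,"wgrip.png")
for d in tip_of("wedge","wrist"): print(d["score"],np.array(d["at"]))
m=max(regions_of("wedge","wrist"),key=lambda d:c["pixels"][d["mask"]].mean())
from scipy.optimize import minimize
M=cv2.GaussianBlur(m["mask"].astype(float),(0,0),1)
x0=[.4566,-.3215,1.757]
f=lambda p:np.abs(cv2.GaussianBlur(render(c,*p),(0,0),1)-M).sum()/M.sum()
rr=minimize(f,x0,method="Nelder-Mead",options=dict(initial_simplex=[x0,[.466,-.3215,1.757],[.4566,-.312,1.757],[.4566,-.3215,1.85]]));print(rr.x,rr.fun,M.sum())
o=c["pixels"].copy();o[render(c,*rr.x)>.5,0]=255;cv2.imwrite("pics/wfit.png",o[:,:,::-1])
E
```

```text
4.6 [ 0.4447 -0.2718  0.1184] [ 1.7774  2.136  -0.3974] [-0.4801  0.2345 -0.6738  0.3833 -0.3419  0.8594]
1 [0.0343 0.3703 0.4709 0.3751 0.0277 0.3809 0.0716] 0.07165690065131317 4.440892098500626e-16
-1 [ 0.0537  0.4113  0.4488  0.3693  0.0095  0.5288 -0.0713] 0.07166059371994216 0.5948037150090911
0.56 [ 0.4604 -0.3231  0.0025]
[ 0.4599 -0.3212  1.7587] 0.028222325950791875 13165.000000000002
```

View pics/wfit.png

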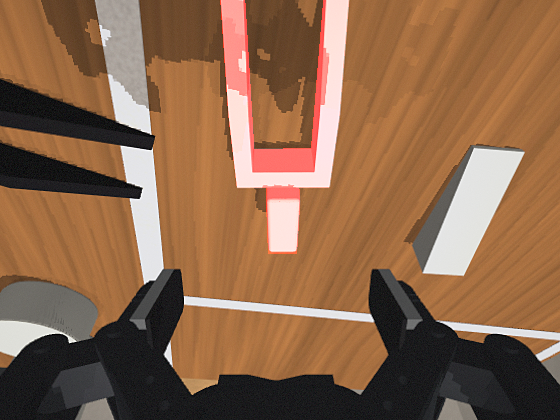

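The overlay fits closely: the white fork's grip is at px (283,225) and the fork lies along the tool x axis. The arm also has a lateral offset. I'll refit with it and choose the tilt.

```bash
cat > kin.py <<'E'
from h import *
from scipy.optimize import least_squares
L=[json.loads(l) for l in open("log.jsonl")]
def fk(q,P):
    a,b,d,l2,lx,lz,l4,Lt=P
    R=Rot.from_euler("z",q[0]);p=R.apply([a,b,d]);R=R*Rot.from_euler("y",q[1]);p=p+R.apply([0,0,l2])
    R=R*Rot.from_euler("y",-q[2]);p=p+R.apply([lx,0,lz]);R=R*Rot.from_euler("y",q[3]);p=p+R.apply([l4,0,0])
    R=R*Rot.from_euler("z",q[4]);p=p+R.apply([Lt,0,0])
    return p,R*Rot.from_euler("x",q[5])
def fit():
    P0=np.array([0,.073,.35,.35,.35,0,.05,.25])
    r=least_squares(lambda P:np.r_[np.concatenate([fk(l["joints"],P)[0]-l["eef_pos"] for l in L]),1e-3*(P-P0)],P0)
    return r.x,np.abs(r.fun[:-8]).max()
lo=np.array([-2.52,-.91,-1.3,-1.96,-1.52,-3.14]);hi=np.array([2.52,1.74,1.37,2.02,1.47,3.14])
def ik(p,R,P,C,q0=[.15,.9,.3,1,0,.3]):
    def res(q):
        pp,RR=fk(q,P);return np.r_[pp-p,.1*((RR*C).inv()*R).as_rotvec()]
    r=least_squares(res,q0,bounds=(lo,hi));return r.x,np.linalg.norm(r.fun)
E
python3 - <<'E'
from kin import *
np.set_printoptions(precision=4,suppress=True)
P,e=fit();print(P,e)
C=[fk(l["joints"],P)[1].inv()*Rot.from_rotvec(l["tool_rot"]) for l in L];print([c.as_rotvec() for c in C]);C=C[0]
d=np.array([np.cos(YAW),np.sin(YAW),0])
for th in np.radians([15,20,25,30,35]):
    for s in(.235,.215,.17,.125):
        p,R=tcp_for(SP-s*d+[0,0,.068],YAW,th);print(round(np.degrees(th)),s,p,*ik(p,R,P,C))
p,R=tcp_for([.4599,-.3212,0],1.7587,.436);print(ik(p,R,P,C,L[-1]["joints"]))
E
```

```text
[0.     0.0729 0.298  0.5098 0.3854 0.06   0.1196 0.324 ] 1.427355512229056e-06
[array([-0.    ,  1.5708, -0.    ]), array([0.    , 1.5708, 0.    ]), array([0.    , 1.5708, 0.    ]), array([0.    , 1.5708, 0.    ])]
15 0.235 [0.8339 0.1129 0.0776] [ 0.0678  0.8     0.2597  0.7738 -0.0518  0.1947] 2.4030914840199325e-09
15 0.215 [0.814  0.1155 0.0776] [ 0.0732  0.7629  0.1854  0.7368 -0.0532  0.2   ] 2.4363412658554716e-13
15 0.17 [0.7694 0.1215 0.0776] [ 0.0865  0.6847  0.0318  0.6621 -0.0565  0.2128] 5.037297840551171e-11
15 0.125 [0.7248 0.1275 0.0776] [ 0.1016  0.6121 -0.1073  0.5965 -0.0603  0.2274] 1.74937334882888e-08
20 0.235 [0.8354 0.1127 0.0781] [ 0.0747  0.745   0.1184  0.6021 -0.0708  0.1961] 4.533542668479193e-11
20 0.215 [0.8156 0.1153 0.0781] [ 0.0805  0.7109  0.0508  0.569  -0.0727  0.2016] 3.2786619037604624e-10
20 0.17 [0.771  0.1213 0.0781] [ 0.0948  0.6383 -0.0908  0.501  -0.0775  0.215 ] 2.145865679467015e-08
20 0.125 [0.7264 0.1273 0.0781] [ 0.111   0.5698 -0.221   0.4405 -0.0829  0.2304] 2.1516577553907224e-12
25 0.235 [0.837  0.1125 0.0788] [ 0.0819  0.7012 -0
[... 594 characters left out ...]
9 0.0795] [ 0.1122  0.5753 -0.3127  0.1723 -0.122   0.214 ] 4.828490508447403e-11
30 0.125 [0.7294 0.1269 0.0795] [ 0.131   0.5142 -0.4307  0.1176 -0.1311  0.2305] 5.765062015789077e-10
35 0.235 [0.8398 0.1121 0.0804] [ 0.0967  0.6475 -0.236   0.0889 -0.1313  0.1897] 2.8849662618452356e-11
35 0.215 [0.82   0.1147 0.0804] [ 0.1038  0.6201 -0.2922  0.061  -0.1353  0.1956] 6.416308527386382e-11
35 0.17 [0.7754 0.1207 0.0804] [ 0.1213  0.5604 -0.413   0.0019 -0.1451  0.2103] 5.067635112441251e-10
35 0.125 [0.7308 0.1267 0.0804] [ 0.1415  0.5031 -0.5269 -0.0522 -0.1564  0.2272] 2.604165122833037e-09
(array([-0.5578,  0.4671, -0.7184,  0.0791, -0.3154,  0.776 ]), np.float64(3.203025972867253e-12))
```

```bash
python3 - <<'E'
from kin import *
np.set_printoptions(precision=4,suppress=True)
P,e=fit();C=Rot.from_rotvec([0,np.pi/2,0]);th=.262;XG=-.008;ZG=.030
d=np.array([np.cos(YAW),np.sin(YAW),0])
for s,z in((.235,.11),(.235,.095),(.235,.069),(.215,.069)):
    p,R=tcp_for(SP-s*d+[0,0,z],YAW,th,XG,ZG);print(s,z,p,*ik(p,R,P,C))
p,R=pose()
W=[.4599,-.3212,0]
p1,R1=tcp_for(W,1.7587,th,XG,ZG,back=.05);p2,_=tcp_for(W,1.7587,th,XG,ZG)
print(p2);show(rows(p,R,p1,R1,4,0)+rows(p1,R1,p2,R1,3,0))
E
```

```text
0.235 0.11 [0.8517 0.1105 0.1216] [ 0.0632  0.8051  0.3889  0.8974 -0.0507  0.1902] 8.42759941288748e-11
0.235 0.095 [0.8517 0.1105 0.1066] [ 0.0632  0.8145  0.3674  0.8666 -0.0507  0.1902] 1.0528273526963811e-13
0.235 0.069 [0.8517 0.1105 0.0806] [ 0.0632  0.8327  0.3339  0.8148 -0.0507  0.1902] 9.369263193587088e-13
0.215 0.069 [0.8319 0.1131 0.0806] [ 0.0683  0.7937  0.2552  0.7754 -0.052   0.1952] 3.592950333143938e-09
[ 0.4623 -0.3339  0.0116]
[[[-0.028,0.004,0.096],[-0.0,0.014,-0.0002],0],[[-0.032,0.004,0.094],[-0.0,0.014,-0.0002],0],[[-0.036,0.004,0.093],[-0.0,0.014,-0.0002],0],[[-0.04,0.004,0.091],[-0.0,0.014,-0.0002],0],[[-0.0,0.0,0.083],[0.0,0.0,0.0],0],[[-0.0,0.0,0.083],[0.0,0.0,0.0],0],[[-0.0,0.0,0.083],[0.0,0.0,0.0],0],[[0.0,0.0,0.0],[0.0,0.0,0.0],0]]
```

>>> play_rows(increments=[[[-0.028, 0.004, 0.096], [0, 0.014, 0], 0], [[-0.032, 0.004, 0.094], [0, 0.014, 0], 0], [[-0.036, 0.004, 0.093], [0, 0.014, 0], 0], [[-0.04, 0.004, 0.091], [0, 0.014, 0], 0], [[0, 0, 0.083], [0, 0, 0], 0], [[0, 0, 0.083], [0, 0, 0], 0], [[0, 0, 0.083], [0, 0, 0], 0], [[0, 0, 0], [0, 0, 0], 0]], grip_force=80)

```text
t: 5.55
eef_pos: [0.4617, -0.3334, 0.0104]
tool_rot: [1.872, 2.257, -0.246]
contact_force: [0.5, 0.4, 1.1]
grip_width: 0.0853
finger_force: 0.0
```

>>> play_rows(increments=[[[0, 0, 0], [0, 0, 0], 1], [[0, 0, 0], [0, 0, 0], 1], [[0, 0, 0], [0, 0, 0], 1], [[0, 0, 0], [0, 0, 0], 1], [[0, 0, 0], [0, 0, 0], 1], [[0, 0, 0], [0, 0, 0], 1], [[0, 0, 0], [0, 0, 0], 1], [[0, 0, 0], [0, 0, 0], 1]])

```text
t: 6.35
eef_pos: [0.4624, -0.3348, 0.0125]
tool_rot: [1.871, 2.253, -0.246]
contact_force: [-0.6, 1.0, 7.0]
grip_width: 0.0229
finger_force: 79.1
```

```bash
python3 - <<'E'
from kin import *
np.set_printoptions(precision=4,suppress=True)
p,R=pose();print(p,R.as_rotvec(),sense()["contact_force"],toolR(1.7587,.262).as_rotvec())
th=.262;XG=-.008;ZG=.030;d=np.array([np.cos(YAW),np.sin(YAW),0])
pu=p+[0,0,.10]
p2,R2=tcp_for(SP-.235*d+[0,0,.10],YAW,th,XG,ZG)
show(rows(p,R,pu,R,3,1)+rows(pu,R,p2,R2,18,1))
E
```

```text
[ 0.4624 -0.3348  0.0125] [ 1.8709  2.2529 -0.2461] [-0.5686  1.0389  7.0458] [ 1.8681  2.2568 -0.2461]
[[[-0.043,0.0,-0.161],[0.0,0.0,0.0],1],[[-0.043,0.0,-0.161],[0.0,0.0,0.0],1],[[-0.043,0.0,-0.161],[0.0,0.0,0.0],1],[[0.098,0.129,-0.026],[-0.0057,0.0,-0.0214],1],[[0.089,0.136,-0.024],[-0.0057,0.0,-0.0214],1],[[0.08,0.142,-0.021],[-0.0057,0.0,-0.0214],1],[[0.07,0.147,-0.019],[-0.0057,0.0,-0.0214],1],[[0.06,0.152,-0.016],[-0.0057,0.0,-0.0214],1]]
[[[0.05,0.156,-0.013],[-0.0057,0.0,-0.0214],1],[[0.039,0.159,-0.01],[-0.0057,0.0,-0.0214],1],[[0.029,0.162,-0.007],[-0.0057,0.0,-0.0214],1],[[0.018,0.163,-0.004],[-0.0057,0.0,-0.0214],1],[[0.007,0.164,-0.001],[-0.0057,0.0,-0.0214],1],[[-0.004,0.164,0.001],[-0.0057,0.0,-0.0214],1],[[-0.015,0.164,0.004],[-0.0057,0.0,-0.0214],1],[[-0.026,0.162,0.007],[-0.0057,0.0,-0.0214],1]]
[[[-0.037,0.16,0.01],[-0.0057,0.0,-0.0214],1],[[-0.048,0.157,0.013],[-0.0057,0.0,-0.0214],1],[[-0.058,0.153,0.016],[-0.0057,0.0,-0.0214],1],[[-0.068,0.148,0.019],[-0.0057,0.0,-0.0214],1],[[-0.078,0.143,0.021],[-0.0057,0.0,-0.0214],1],[[0.0,0.0,0.0],[0.0,0.0,0.0],1],[[0.0,0.0,0.0],[0.0,0.0,0.0],1],[[0.0,0.0,0.0],[0.0,0.0,0.0],1]]
```

>>> play_rows(increments=[[[-0.043, 0, -0.161], [0, 0, 0], 1], [[-0.043, 0, -0.161], [0, 0, 0], 1], [[-0.043, 0, -0.161], [0, 0, 0], 1], [[0.098, 0.129, -0.026], [-0.0057, 0, -0.0214], 1], [[0.089, 0.136, -0.024], [-0.0057, 0, -0.0214], 1], [[0.08, 0.142, -0.021], [-0.0057, 0, -0.0214], 1], [[0.07, 0.147, -0.019], [-0.0057, 0, -0.0214], 1], [[0.06, 0.152, -0.016], [-0.0057, 0, -0.0214], 1]])

```text
t: 7.15
eef_pos: [0.5705, -0.2098, 0.1115]
tool_rot: [1.439, 2.527, -0.19]
contact_force: [0.3, -0.8, -2.8]
grip_width: 0.0231
finger_force: 79.0
```

>>> play_rows(increments=[[[0.05, 0.156, -0.013], [-0.0057, 0, -0.0214], 1], [[0.039, 0.159, -0.01], [-0.0057, 0, -0.0214], 1], [[0.029, 0.162, -0.007], [-0.0057, 0, -0.0214], 1], [[0.018, 0.163, -0.004], [-0.0057, 0, -0.0214], 1], [[0.007, 0.164, -0.001], [-0.0057, 0, -0.0214], 1], [[-0.004, 0.164, 0.001], [-0.0057, 0, -0.0214], 1], [[-0.015, 0.164, 0.004], [-0.0057, 0, -0.0214], 1], [[-0.026, 0.162, 0.007], [-0.0057, 0, -0.0214], 1]])

```text
t: 7.95
eef_pos: [0.7431, -0.0117, 0.1104]
tool_rot: [0.684, 2.805, -0.092]
contact_force: [0.6, -0.8, -1.5]
grip_width: 0.0224
finger_force: 79.0
```

>>> play_rows(increments=[[[-0.037, 0.16, 0.01], [-0.0057, 0, -0.0214], 1], [[-0.048, 0.157, 0.013], [-0.0057, 0, -0.0214], 1], [[-0.058, 0.153, 0.016], [-0.0057, 0, -0.0214], 1], [[-0.068, 0.148, 0.019], [-0.0057, 0, -0.0214], 1], [[-0.078, 0.143, 0.021], [-0.0057, 0, -0.0214], 1], [[0, 0, 0], [0, 0, 0], 1], [[0, 0, 0], [0, 0, 0], 1], [[0, 0, 0], [0, 0, 0], 1]])

```text
t: 8.75
eef_pos: [0.8501, 0.1103, 0.1096]
tool_rot: [0.194, 2.876, -0.028]
contact_force: [-1.2, -0.8, -1.4]
grip_width: 0.023
finger_force: 79.2
```

```bash
python3 - <<'E'
from h import *
np.set_printoptions(precision=4,suppress=True)
from scipy.optimize import minimize
s=sense();p,R=pose();print(s["t"],p,R.as_rotvec(),toolR(YAW,.262).as_rotvec(),s["contact_force"],s["grip_width"])
c=capture("wrist")
for q in("tips","clip","spindle"):
    for d in tip_of(q,"wrist"): print(q,d["score"],np.array(d["at"]))
# general 6-dof-ish render: x,y,z,yaw,pitch
def rend(v,S=3):
    m=np.zeros((420*S,560*S),np.uint8);Rw=Rot.from_euler("ZYX",[v[3],v[4],0])
    for q in wedge_polys():
        uv=(proj(c,Rw.apply(q)+v[:3])+.5)*S;cv2.fillConvexPoly(m,cv2.convexHull(uv.astype(np.int32)),255)
    return cv2.GaussianBlur(cv2.resize(m,(560,420),interpolation=cv2.INTER_AREA)/255.,(0,0),1)
ms=regions_of("wedge","wrist")
M=max(ms,key=lambda d:d["mask"].sum())["mask"];Mf=cv2.GaussianBlur(M.astype(float),(0,0),1)
d=np.array([np.cos(YAW),np.sin(YAW),0]);o=SP-.235*d
x0=np.array([o[0],o[1],.1,YAW,0]);st=np.diag([.006,.006,.006,.04,.04])
# ignore the gripper region: only evaluate rows above lower mask limit
rmax=np.argwhere(M)[:,0].max();print("mask",M.sum(),rmax)
f=lambda v:np.abs(rend(v)-Mf)[:rmax-6].sum()/Mf.sum()
r=minimize(f,x0,method="Nelder-Mead",options=dict(initial_simplex=np.vstack([x0,x0+st]),maxiter=400));print("wedge",r.x,r.fun,"expected",x0)
o=c["pixels"].copy();o[rend(r.x)>.5,0]=255;cv2.imwrite("pics/wfit2.png",o[:,:,::-1])
E
```

```text
8.75 [0.8501 0.1103 0.1096] [ 0.1937  2.876  -0.0282] [ 0.1922  2.8736 -0.0253] [-1.1525 -0.7776 -1.4143] 0.022951784370582966
mask 38564 345
wedge [0.8372 0.112  0.0987 3.0171 0.0272] 0.02396004524853424 expected [0.8389 0.1122 0.1    3.008  0.    ]
```

View pics/wfit2.png

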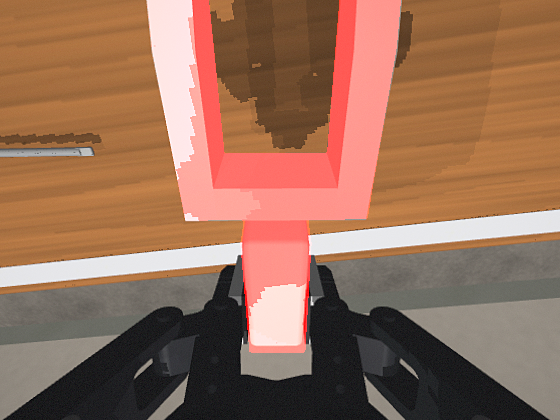

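The overlay shows a good grip, with the tips about 1.5° low. I'll level the wedge slightly, lower it, and check.

>>> play_rows(increments=[[[0, 0, 0], [0, 0.0032, 0.0015], 1], [[0, 0, 0], [0, 0.0032, 0.0015], 1], [[0.007, 0, 0.027], [0, 0, 0], 1], [[0.007, 0, 0.027], [0, 0, 0], 1], [[0.007, 0, 0.027], [0, 0, 0], 1], [[0.007, 0, 0.027], [0, 0, 0], 1], [[0.007, 0, 0.027], [0, 0, 0], 1], [[0, 0, 0], [0, 0, 0], 1]])

```text
t: 9.8
eef_pos: [0.8497, 0.1109, 0.0807]
tool_rot: [0.207, 2.896, -0.024]
contact_force: [-0.4, -0.1, -3.0]
grip_width: 0.0235
finger_force: 79.2
```

```bash
python3 - <<'E'
from h import *
np.set_printoptions(precision=4,suppress=True)
s=sense();p,R=pose();print(s["t"],p,R.as_rotvec(),s["contact_force"],s["wrist_torque"])
c=capture("scene");t=capture("top")
o=[.8372,.1122]
# predicted outlines at z=.068..
for n,cc in(("scene",c),("top",t)):
    for d in tip_of("tips",n): print(n,"tips",d["score"],np.array(d["at"]))
    im=cc["pixels"]
    u,v=proj(cc,[.68,.14,.08])[0].astype(int)
    cr=im[max(0,v-60):v+60,max(0,u-80):u+80]
    cv2.imwrite(f"pics/{n}_ins.png",cv2.resize(cr,None,fx=2.4,fy=2.4,interpolation=3)[:,:,::-1])
a=cv2.imread("pics/scene_ins.png");b=cv2.imread("pics/top_ins.png");w=min(a.shape[1],b.shape[1]);cv2.imwrite("pics/ins.png",np.vstack([a[:,:w],b[:,:w]]))
E
```

```text
9.8 [0.8497 0.1109 0.0807] [ 0.2073  2.8957 -0.0243] [-0.377  -0.1122 -2.9736] [ 0.0272  0.2442 -0.0479]
scene tips 0.84 [0.6658 0.1357 0.0727]
scene tips 0.71 [ 0.3454 -0.3195 -0.0028]
top tips 0.62 [ 0.3477 -0.3192 -0.0004]
```

View pics/ins.png

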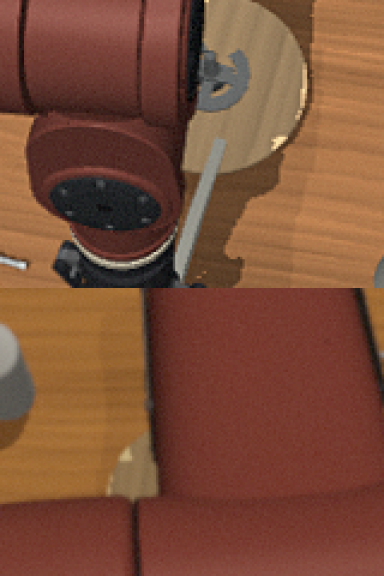

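```bash
python3 - <<'E'
from h import *
p,R=pose();d=np.array([np.cos(YAW),np.sin(YAW),0])
x=R.apply([1,0,0]);print(np.arctan2(x[1],x[0]),np.arcsin(-x[2]))
print((R.inv().apply(d*.01)/.2).round(4),(R.inv().apply([0,0,-.001])/.2).round(4),SP-.067*d)
o=SP-.233*d;print(o)
E
```

```text
2.9984478980962295 0.2414528004907371
[ 0.0485 -0.0005 -0.012 ] [ 0.0012 -0.      0.0049] [0.67240301 0.13457589 0.        ]
[0.83692392 0.11246542 0.        ]
```

>>> play_rows(increments=[[[0.002, 0, 0.007], [0, 0, 0], 1], [[0.0485, -0.0005, -0.012], [0, 0, 0], 1], [[0.0485, -0.0005, -0.012], [0, 0, 0], 1], [[0.0485, -0.0005, -0.012], [0, 0, 0], 1], [[0.0485, -0.0005, -0.012], [0, 0, 0], 1], [[0.0485, -0.0005, -0.012], [0, 0, 0], 1], [[0, 0, 0], [0, 0, 0], 1], [[0, 0, 0], [0, 0, 0], 1]])

```text
t: 10.8
eef_pos: [0.8013, 0.1176, 0.0812]
tool_rot: [0.207, 2.893, -0.024]
contact_force: [0.5, -0.3, -2.5]
grip_width: 0.0232
finger_force: 79.2
```

```bash
python3 - <<'E'
from h import *
np.set_printoptions(precision=4,suppress=True)
s=sense();p,R=pose();print(s["t"],p,R.as_rotvec(),s["contact_force"],s["wrist_torque"])
c=capture("wrist")
for d in tip_of("clip","wrist")+tip_of("tips","wrist"): print(d["score"],np.array(d["at"]))
save(c,"w3.png")
E
```

```text
10.8 [0.8013 0.1176 0.0812] [ 0.2073  2.8931 -0.0238] [ 0.4661 -0.3296 -2.5479] [ 0.0338  0.1575 -0.0293]
```

View pics/w3.png

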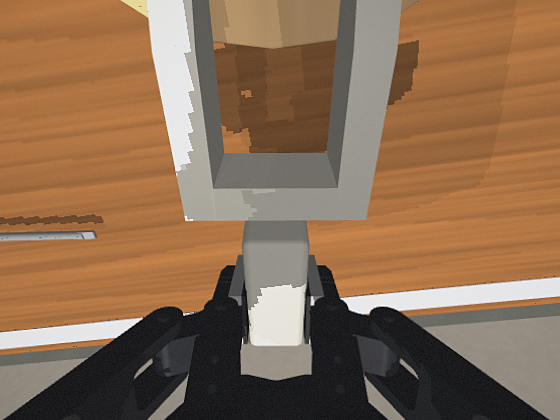

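The wrist view shows only the disc edge between the tines, and the clip is out of frame. I'll check tine height against the clip in the scene camera.

```bash
python3 - <<'E'
from h import *
c=capture("scene");u,v=proj(c,[.63,.14,.08])[0].astype(int);print(u,v)
cv2.imwrite("pics/s4.png",cv2.resize(c["pixels"][v-40:v+50,u-60:u+60],None,fx=5,fy=5,interpolation=3)[:,:,::-1])
for q in("tips","clip"):
    for d in tip_of(q,"scene"): print(q,d["score"],np.array(d["at"]))
E
```

```text
263 287
tips 0.82 [0.6194 0.1436 0.0729]
tips 0.63 [ 0.3472 -0.3211 -0.0025]
tips 0.38 [ 6.057e-01  1.400e-01 -3.000e-04]
clip 0.76 [0.605  0.1407 0.0842]
```

View pics/s4.png

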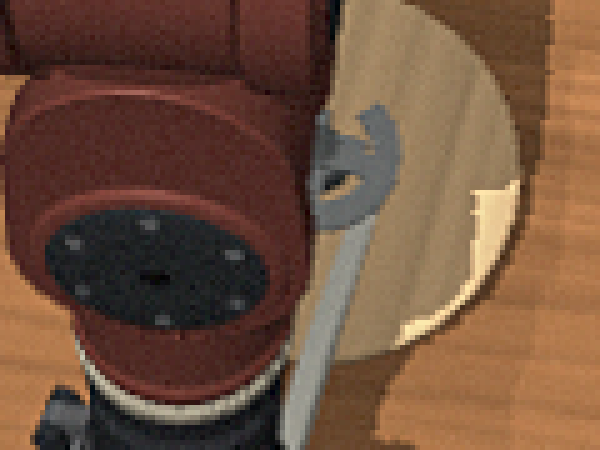

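The tine passes under the clip at px (350,220) of the crop. I'll keep pushing.

>>> play_rows(increments=[[[0.039, -0.0004, -0.0096], [0, 0, 0], 1], [[0.039, -0.0004, -0.0096], [0, 0, 0], 1], [[0.039, -0.0004, -0.0096], [0, 0, 0], 1], [[0.039, -0.0004, -0.0096], [0, 0, 0], 1], [[0.039, -0.0004, -0.0096], [0, 0, 0], 1], [[0.039, -0.0004, -0.0096], [0, 0, 0], 1], [[0, 0, 0], [0, 0, 0], 1], [[0, 0, 0], [0, 0, 0], 1]])

```text
t: 11.9
eef_pos: [0.753, 0.1241, 0.0813]
tool_rot: [0.207, 2.894, -0.024]
contact_force: [-0.6, -0.0, -2.4]
grip_width: 0.023
finger_force: 79.3
```

```bash
python3 - <<'E'
from h import *
np.set_printoptions(precision=4,suppress=True)
s=sense();p,R=pose();x=R.apply([1,0,0]);print(s["t"],p,np.arctan2(x[1],x[0]),np.arcsin(-x[2]),s["contact_force"],s["wrist_torque"])
d=np.array([np.cos(YAW),np.sin(YAW),0]);print((R.inv().apply(d*.01)/.2).round(4))
E
```

```text
11.9 [0.753  0.1241 0.0813] 2.998577606927839 0.24104780382231245 [-0.5752 -0.0441 -2.3692] [0.0302 0.1757 0.0251]
[ 0.0486 -0.0005 -0.0119]
```

```bash
python3 - <<'E'
from h import *
c=capture("wrist");save(c,"w5.png");s=capture("scene")
u,v=proj(s,[.63,.14,.08])[0].astype(int)
a=cv2.resize(s["pixels"][v-40:v+50,u-60:u+60],None,fx=3,fy=3,interpolation=3);b=cv2.resize(c["pixels"],(360,270))
cv2.imwrite("pics/m5.png",np.vstack([a,b])[:,:,::-1])
for n in("scene","wrist"):
    for d in tip_of("clip",n): print(n,d["score"],np.array(d["at"]))
E
```

```text
scene 0.77 [0.6046 0.1431 0.0886]
```

View pics/m5.png

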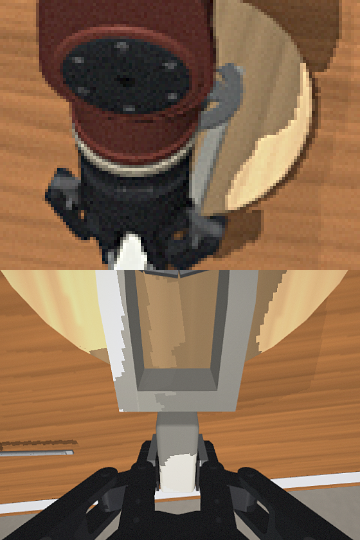

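The clip back is rising on the ramp. My picture allowance is used up, so I continue with numbers only.

>>> play_rows(increments=[[[0.029, -0.0003, -0.0072], [0, 0, 0], 1], [[0.029, -0.0003, -0.0072], [0, 0, 0], 1], [[0.029, -0.0003, -0.0072], [0, 0, 0], 1], [[0.029, -0.0003, -0.0072], [0, 0, 0], 1], [[0.029, -0.0003, -0.0072], [0, 0, 0], 1], [[0.029, -0.0003, -0.0072], [0, 0, 0], 1], [[0, 0, 0], [0, 0, 0], 1], [[0, 0, 0], [0, 0, 0], 1]])

```text
t: 12.9
eef_pos: [0.7175, 0.1288, 0.0811]
tool_rot: [0.207, 2.894, -0.024]
contact_force: [0.7, -0.6, -2.9]
grip_width: 0.0225
finger_force: 79.3
```

```bash
python3 - <<'E'
from h import *
np.set_printoptions(precision=4,suppress=True)
s=sense();p,R=pose();x=R.apply([1,0,0]);print(s["t"],p,np.arctan2(x[1],x[0]),np.arcsin(-x[2]),s["contact_force"],s["wrist_torque"])
for n in("scene","wrist"):
    capture(n)
    for d in tip_of("clip",n)+recognise("clip",n): print(n,d["score"],np.array(d["at"]))
E
```

```text
12.9 [0.7175 0.1288 0.0811] 2.998549909783706 0.24090235935035323 [ 0.674  -0.559  -2.8578] [0.0299 0.1358 0.0278]
scene 0.72 [0.6032 0.1439 0.098 ]
scene 0.71 [0.6048 0.1699 0.1014]
wrist 0.76 [0.6213 0.1406 0.102 ]
wrist 0.3 [0.6323 0.1406 0.0669]
```

>>> play_rows(increments=[[[0.022, -0.0002, -0.0055], [0, 0, 0], 1], [[0.022, -0.0002, -0.0055], [0, 0, 0], 1], [[0.022, -0.0002, -0.0055], [0, 0, 0], 1], [[0.022, -0.0002, -0.0055], [0, 0, 0], 1], [[0.022, -0.0002, -0.0055], [0, 0, 0], 1], [[0.022, -0.0002, -0.0055], [0, 0, 0], 1], [[0, 0, 0], [0, 0, 0], 1], [[0, 0, 0], [0, 0, 0], 1]])

```text
t: 14.0
eef_pos: [0.6906, 0.1324, 0.0812]
tool_rot: [0.207, 2.894, -0.024]
contact_force: [0.5, -0.1, -2.6]
grip_width: 0.0229
finger_force: 79.2
```

```bash
cat > chk.py <<'E'
from h import *
from scipy.optimize import minimize
np.set_printoptions(precision=4,suppress=True)
s=sense();p,R=pose();x=R.apply([1,0,0]);print(s["t"],p,np.arctan2(x[1],x[0]),np.arcsin(-x[2]),s["contact_force"],s["wrist_torque"])
for n in("scene","wrist"):
    c=capture(n)
    for q in("clip","wedge"):
        for d in tip_of(q,n): print(n,q,d["score"],np.array(d["at"]))
# clip mask from wrist: fit ring back edge at height z by outer circle
c=capture("wrist");ms=regions_of("clip","wrist")
if ms:
    m=ms[0]["mask"];print("mask",m.sum(),ms[0]["score"],np.argwhere(m).min(0),np.argwhere(m).max(0))
    u,v=[a[0] for a in np.where(m)][::-1]
    rr,cc=np.where(m);k=rr.argmax();B=back(c,[[cc[k],rr[k]]],.1)[0];print("back edge at z=.1",B,"dist to axis",np.hypot(*(B-SP)[:2]))
E
python3 chk.py
```

```text
14.0 [0.6906 0.1324 0.0812] 2.9985161617332587 0.24099663439998542 [ 0.5185 -0.1007 -2.6331] [0.076  0.1599 0.0129]
scene clip 0.51 [0.6035 0.1419 0.1022]
scene wedge 0.88 [0.6782 0.1311 0.0694]
scene wedge 0.83 [ 0.1786 -0.2749  0.0029]
wrist clip 0.22 [ 0.6081  0.1463 -0.0005]
wrist wedge 0.9 [0.6783 0.1331 0.0717]
mask 33802 0.63 [  0 125] [216 410]
back edge at z=.1 [0.6461 0.1371 0.1   ] dist to axis 0.040595940267318324
```

The clip reads at z ≈ 0.10 and its back edge is 40.6 mm from the axis, so it is free. I'll nudge 4 mm further to the nominal position and release.

>>> play_rows(increments=[[[0.01, 0, -0.0024], [0, 0, 0], 1], [[0.01, 0, -0.0024], [0, 0, 0], 1], [[0.001, 0, 0.005], [0, 0, 0], 1], [[0, 0, 0], [0, 0, 0], 1], [[0, 0, 0], [0, 0, 0], 0.5], [[0, 0, 0], [0, 0, 0], 0.5], [[0, 0, 0], [0, 0, 0], 0.5], [[0, 0, 0], [0, 0, 0], 0.5]])

```text
t: 15.2
eef_pos: [0.6867, 0.133, 0.08]
tool_rot: [0.207, 2.894, -0.024]
contact_force: [0.2, -0.6, -0.5]
grip_width: 0.0426
finger_force: 0.0
```

>>> play_rows(increments=[[[0, 0, 0], [0, 0, 0], 0.5], [[0, 0, 0], [0, 0, 0], 0.5], [[-0.026, 0, -0.095], [0, 0, 0], 0.5], [[-0.026, 0, -0.095], [0, 0, 0], 0.5], [[-0.04, 0, -0.14], [0, 0, 0], 0.5], [[-0.05, 0, -0.19], [0, 0, 0], 0.5], [[-0.05, 0, -0.19], [0, 0, 0], 0.5], [[0, 0, 0], [0, 0, 0], 0.5]])

```text
t: 16.0
eef_pos: [0.6933, 0.1327, 0.234]
tool_rot: [0.207, 2.884, -0.021]
contact_force: [1.9, 0.5, 0.2]
grip_width: 0.0428
finger_force: 0.0
```

```bash
python3 chk.py; python3 - <<'E'
from h import *
np.set_printoptions(precision=4,suppress=True)
from scipy.optimize import minimize
# fit clip as disc of radius 40 mm at height z with tilt unknown -> centroid check; fit wedge pose in the wrist view
c=capture("wrist");ms=regions_of("wedge","wrist")
M=max(ms,key=lambda d:d["score"])["mask"];C=regions_of("clip","wrist")
V=(~C[0]["mask"]) if C else np.ones_like(M)
Mf=cv2.GaussianBlur((M&V).astype(float),(0,0),1)
def rend(v,S=3):
    m=np.zeros((420*S,560*S),np.uint8);Rw=Rot.from_euler("ZYX",[v[3],v[4],0])
    for q in wedge_polys():
        uv=(proj(c,Rw.apply(q)+v[:3])+.5)*S;cv2.fillConvexPoly(m,cv2.convexHull(uv.astype(np.int32)),255)
    return cv2.GaussianBlur(cv2.resize(m,(560,420),interpolation=cv2.INTER_AREA)/255.*V,(0,0),1)
x0=np.array([.6735,.1345,.068,YAW,0]);f=lambda v:np.abs(rend(v)-Mf).sum()/Mf.sum()
r=minimize(f,x0,method="Nelder-Mead",options=dict(initial_simplex=np.vstack([x0,x0+np.diag([.006,.006,.006,.04,.04])]),maxiter=400))
print("wedge",r.x,r.fun,"to axis",np.hypot(*(r.x[:2]-SP[:2])),len(ms),len(C))
E
```

```text
16.0 [0.6933 0.1327 0.234 ] 2.997877622230255 0.2506613032396093 [1.8631 0.5112 0.2148] [0.0579 0.218  0.0115]
scene clip 0.54 [0.6015 0.142  0.1012]
scene clip 0.37 [0.6068 0.1432 0.0006]
scene wedge 0.87 [0.676  0.1318 0.0711]
scene wedge 0.78 [ 0.1756 -0.2763  0.0006]
wrist wedge 0.73 [0.6737 0.1323 0.0675]
mask 6924 0.6 [  0 214] [104 332]
back edge at z=.1 [0.6415 0.1332 0.1   ] dist to axis 0.036910832435201255
wedge [0.6745 0.1347 0.0658 3.0034 0.0046] 0.044966501925755235 to axis 0.06910580590889046 1 1
```

>>> play_rows(increments=[[[0, 0.2, -0.1], [0, 0, 0], 0.5], [[0, 0.2, -0.1], [0, 0, 0], 0.5], [[0, 0.2, 0], [0, 0, 0], 0.5], [[0, 0.2, 0], [0, 0, 0], 0.5], [[0, 0.2, 0], [0, 0, 0], 0.5], [[0, 0.2, 0], [0, 0, 0], 0.5], [[0, 0.2, 0], [0, 0, 0], 0.5], [[0, 0, 0], [0, 0, 0], 0.5]])

```text
t: 17.35
eef_pos: [0.7196, 0.416, 0.2634]
tool_rot: [0.201, 2.896, -0.023]
contact_force: [-0.6, -1.0, 0.3]
grip_width: 0.0429
finger_force: 0.0
```

```bash
python3 - <<'E'
from h import *
np.set_printoptions(precision=4,suppress=True)
from scipy.optimize import minimize
print(sense()["t"],sense()["eef_pos"])
vs=[]
for n in("top","scene"):
    c=capture(n)
    for d in tip_of("clip",n)+tip_of("wedge",n): print(n,d["score"],np.array(d["at"]))
    ms=[d for d in regions_of("clip",n)]
    if ms:
        m=ms[0]["mask"].astype(np.uint8);print(n,m.sum(),ms[0]["score"])
        h=np.zeros_like(m);pts=np.argwhere(m)[:,::-1].astype(np.int32);cv2.fillConvexPoly(h,cv2.convexHull(pts),1);vs.append((c,h.astype(float)))
a=np.linspace(.62,2*np.pi-.62,60)  # opening at +x
ring=np.r_[np.c_[.04*np.cos(a),.04*np.sin(a),0*a],np.c_[.04*np.cos(a),.04*np.sin(a),0*a+.005]]
def f(v):
    R=Rot.from_euler("ZYX",[YAW,v[3],v[4]]);t=0
    for c,h in vs:
        S=4;m=np.zeros((1680,2240),np.uint8);cv2.fillConvexPoly(m,cv2.convexHull(((proj(c,R.apply(ring)+v[:3])+.5)*S).astype(np.int32)),255)
        t+=np.abs(cv2.resize(m,(560,420),interpolation=cv2.INTER_AREA)/255.-h).sum()/h.sum()
    return t
x0=np.array([.606,.1435,.098,0,0])
r=minimize(f,x0,method="Nelder-Mead",options=dict(initial_simplex=np.vstack([x0,x0+np.diag([.005,.005,.006,.15,.15])]),maxiter=400))
print("clip",r.x,r.fun,"flat guess",f(x0),"in groove",f(x0-[0,0,.018,0,0]))
E
```

```text
17.35 [0.7196 0.416  0.2634]
top 0.94 [0.5977 0.1442 0.1026]
top 0.92 [ 0.1779 -0.2759  0.0024]
top 0.87 [0.6738 0.1402 0.068 ]
top 446 0.69
scene 0.93 [0.6014 0.1416 0.0995]
scene 0.82 [0.6726 0.133  0.0702]
scene 603 0.82
clip [0.5995 0.1427 0.0969 0.0409 0.1091] 0.2185070684107495 flat guess 0.4797956863210936 in groove 0.561200056581911
```

```bash
python3 -c "
from station import *
print(sign_off())"
```

```text
the job is handed in; nothing more can be done
None
```

The forked wedge is in place under the clip, let go, and the job is handed in (17.35 s on the last reading). By my last camera measurements, the clip lies loose on the wedge at z ≈ 0.097–0.10 m, about 7 mm off the spindle axis and tilted about 0.1 rad, and the wedge lies flat on the disc with its grip about 69 mm from the axis. The judge's result was not shown.

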